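Heft the collecting tins at closing time

TASK

Closing time at the bar: the three identical collecting tins hold different amounts of coins, and only their weight in the hand tells how much. Stand the lightest tin upright in the white tray to go back out to the tables, leave the middle one standing where it was, and finish while holding the heaviest one up in the gripper, upright and still, with its base at least 15 cm above the counter, ready to be taken to the till. Set tins down without dropping or tipping them, and leave everything else on the bar undisturbed.

Things in the scene. Friction and masses are not known exactly. Their poses are not given: they have to be found in the camera images.
- tin_a_mid (a point): One of three identical closed collecting tins: round, steel, paper wrapper, coin slot in the fixed flat lid; 62 mm across, 104 mm tall, upright. Point: its centre, 52 mm above its base; z is its upward axis. Weight unseen: 0.10 to 0.86 kg, no two tins within 0.2 kg. Grip it from above across the round side, 65 to 85 mm above its base.
- tin_b_mid (a point): Another of the three identical closed collecting tins: round, steel, paper wrapper, coin slot in the fixed flat lid; 62 mm across, 104 mm tall, upright. Point: its centre, 52 mm above its base; z is its upward axis. Weight unseen: 0.10 to 0.86 kg, no two tins within 0.2 kg. Grip it from above across the round side, 65 to 85 mm above its base.
- tin_c_mid (a point): Another of the three identical closed collecting tins: round, steel, paper wrapper, coin slot in the fixed flat lid; 62 mm across, 104 mm tall, upright. Point: its centre, 52 mm above its base; z is its upward axis. Weight unseen: 0.10 to 0.86 kg, no two tins within 0.2 kg. Grip it from above across the round side, 65 to 85 mm above its base.
- tray: Shallow white open tray, fixed on the counter to the left or the right of the tins: 240 mm (its x) by 170 mm (its y) outside, rim 36 mm above the counter, walls 4 mm. Origin: centre of its underside; its floor is 4 mm above that. It is empty but for a flat yellow paper.
- caddy: Black bar caddy fixed on the counter on the side opposite the tray: 170 mm (its x) by 100 mm (its y), 85 mm tall, with napkins and with straws standing up to 190 mm. Origin: centre of its underside. Leave alone.
- jigger: Bystander: steel double-cone measuring jigger, 44 mm across, 82 mm tall. Origin: centre of its underside.
- opener: Bystander: flat steel bottle opener lying on the counter, 38 mm by 118 mm (long along its y), 4 mm thick. Origin: under its middle.
- cups: Bystander: stack of clear plastic cups, 83 mm across, 153 mm tall. Origin: centre of its underside.
- bottle: Bystander: green glass bottle, 68 mm across, 235 mm tall. Origin: centre of its underside.
- bitters: Bystander: small amber glass bottle, 46 mm across, 115 mm tall. Origin: centre of its underside.
- tumbler: Bystander: glass tumbler, 68 mm across, 90 mm tall. Origin: centre of its underside.
Things that resemble listed ones, but are neither listed nor needed, are in the scene too. Leave any blue or red look-alike of the part that bears tin_b_mid alone.

How it is judged:
By the outcome, as a careful person would: the job done as asked, in the order asked, and still so for the second after the job is handed in, while the arm keeps its last pose, push and grip.
It also fails if it takes over 72 s, if anything falls off the work surface, if the arm or the gripper's body presses on something with over 40 N, if the wrist force passes 120 N, or if a joint passes its speed limit or range.

ROBOT

A 6-joint arm with a two-finger parallel gripper is mounted at the origin on the work surface. World frame = base frame: x ahead of the robot, y to its left, z up, the work surface at z = 0. Lengths are in m, angles in rad, forces in N, time in s.
With the tool pointing down it reaches from about 0.2 to 0.875 m from the base axis. Payload 3.4 kg.
Tool frame: the origin (TCP) lies on the front face of the gripper's body, between the roots of the fingers; the fingertips stand 97 mm ahead of it and the grasp point (between the pads) lies 78 mm ahead of it; z points along the fingers, y is the line along which they close (so a half turn about z gives the same grasp; the last joint's range is limited). The gripper opens to 94 mm and grips with 3 to 60 N. Pads are 16 mm wide; open, the fingers measure 119 mm over their backs; the gripper's body (75 mm by 177 mm) begins 78 mm behind the grasp point.
Start: joints at [1.128, 0.276, 1.505, -0, 1.361, -0.121], TCP at [0.182, 0.546, 0.303] pointing down, gripper open.
Joint ranges: [-2.89, 2.89], [-0.75, 2.08], [0.22, 2.7], [-1.18, 4.32], [0.11, 2.71], [-2.7, 2.7]. Speed limits (rad/s): [2.57, 2.57, 3.14, 3.14, 3.14, 3.14].

INTERFACE

Orientations are given as a unit quaternion [x, y, z, w].
In Python, from bench import readout, camera, hand_in gives the robot as it stands.
- The arm moves only by the tool send_rows, never from a script. Its argument "increments" is a list of rows, each a list of 3 entries, a list of its own where there are three numbers: the closure, from -1 (fully open) to 1 (shut), then the shift along the tool's x, y, z in mm, then the turn, a rotation vector about the tool's x, y, z in rad. A call has 1 to 20 rows; each row is the pose to reach, as a shift and turn from the pose commanded when the call began, along the tool's axes at that moment; what a row does not reach only later rows make up. A row lasts 1/8 s, in which the tool goes at most 62.5 mm and 10.7 degrees, less where a joint would pass 70% of its speed; a pose out of reach is approached as far as the arm can. A call with a gripper value outside its range is refused whole. The fingers move at their own pace and stop on an object; "force" is the grip in N (left out, the last holds). Time passes only in rows, so rows that repeat a pose let the fingers close. It gives the time, the measured TCP pose, the force, the opening and the grip force at its end, in the units of the state.
- readout.read_state(): the state, without advancing time (a new reading comes with each control period).
- camera(name): name is "scene" or "top"; returns a dict with "img" (384x512x3 uint8, blue, green, red), "depth" (384x512 float32, m along the optical axis (not along the pixel's ray), 0 where there is no reading), "intrinsics" (3x3 intrinsics, pixels), "R" (3x3) and "t" (3): a world point X has camera coordinates R X + t. Camera axes: x right, y down, z forward; pixel columns grow to the right and rows downward; lengths in m; the calibration is good to about 2 mm. A picture is of the moment at which its call begins.
- hand_in(): hands the job in; it is judged then, once.
The state is a dict: "time": time; "joint_pos": joint angles; "dq": joint speeds; "effort": joint torques, N m; "tcp_pos": TCP position; "tcp_rot": TCP orientation; "force": force on the tool from outside, world axes, zero at the start; "ft_torque": the same for the moment, N m; "finger_gap": finger opening in m; "grip_force": force on a finger pad.
Only numpy, scipy, OpenCV 4.12 (cv2) and the standard library are available. Lean on these libraries where they do the work, as an engineer would, in place of code of your own. Each camera call takes 0.05 s, during which the arm holds its last target. There are 200 camera calls.

## Working session

There is one attempt and no reset: what is moved stays moved. The work goes in short steps, Python scripts to look and compute and a tool call to move; the robot and the scene stay as the last step left them, time stands still between calls to the robot, and variables do not carry over. Pictures are saved under pics/ and viewed, at most 10 in all, crops included, and the job is handed in when it is done.

Besides the shell and the picture viewer there is one more tool, called after "Emit:" by a JSON object that holds its "api" and its "payload". send_rows: Moves the arm, as the interface text tells. Its arguments: {"type":"object","properties":{"increments":{"type":"array"},"force":{"type":"number"}},"required":["increments"]}

```bash
mkdir -p pics; python3 - <<'E'
from bench import readout, camera
import cv2,numpy as np
for n in("scene","top"):
    c=camera(n); cv2.imwrite(f"pics/{n}0.png",c["img"]); np.savez(f"{n}0.npz",**c)
    print(n,c["R"].round(3).tolist(),c["t"].round(3).tolist())
s=readout.read_state();print(s)
E
```

```text
scene [[0.894, 0.448, 0.018], [0.344, -0.658, -0.67], [-0.288, 0.605, -0.742]] [-0.493, -0.136, 1.178]
top [[0.0, -1.0, -0.009], [-0.998, 0.0, -0.066], [0.066, 0.009, -0.998]] [0.001, 0.544, 1.007]
{'time': 0.1, 'joint_pos': array([ 1.12801018e+00,  2.76529837e-01,  1.50597236e+00, -3.50829260e-05,
        1.36072210e+00, -1.21009057e-01]), 'dq': array([-1.41856408e-03, -2.42960353e-03, -1.76049491e-03, -1.26468565e-03,
        7.69194968e-05,  6.00830245e-04]), 'effort': array([ 1.19245244e-03, -4.05455446e+01, -2.37779725e+01,  7.02330004e-02,
        2.98890495e-02, -4.91081028e-05]), 'tcp_pos': array([0.18171548, 0.54516597, 0.30190584]), 'tcp_rot': array([ 1.60191664e-01,  9.87085592e-01, -7.88392900e-04, -2.10468750e-04]), 'force': array([-0.15364134,  0.44891402, -1.14161359]), 'ft_torque': array([-0.05009863, -0.00144856, -0.04586849]), 'grip_force': 0.0, 'finger_gap': 0.09440135306261221}
```

View pics/scene0.png

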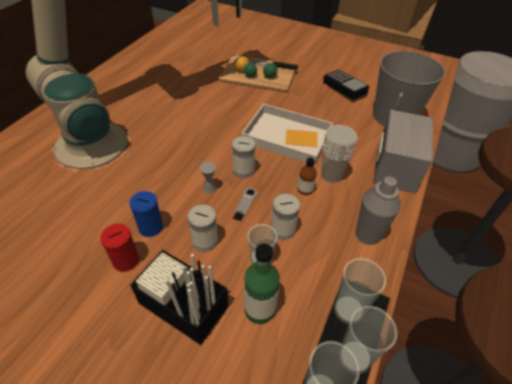

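View pics/top0.png

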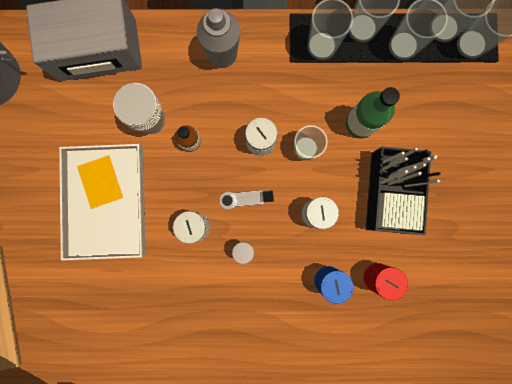

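The scene picture shows the white tins at about (244,155), (203,228) and (286,215). In the top picture they are at (190,227), (321,213) and (261,136). The blue (336,286) and red (390,283) tins are look-alikes and get left alone. The tray is at (102,202), the caddy at (400,190), the tumbler at (310,142), the bottle at (372,112), the bitters at (187,138), the jigger at (243,252) and the opener at (247,199).

```bash
cat >h.py <<'E'
import numpy as np,cv2
def world(c):
    K=c["intrinsics"];d=c["depth"];v,u=np.mgrid[:384,:512]
    P=np.stack([(u-K[0,2])/K[0,0]*d,(v-K[1,2])/K[1,1]*d,d],-1)
    return (P-c["t"])@c["R"]
E
python3 - <<'E'
import numpy as np,cv2
from h import world
c=dict(np.load("top0.npz"));W=world(c);h=W[...,2];v,u=np.mgrid[:384,:512]
for n,(x,y,lo,hi) in dict(a=(190,227,.095,.115),b=(261,136,.095,.115),c=(321,213,.095,.115),blue=(336,286,.09,.12),red=(390,283,.09,.12),jig=(243,252,.07,.1),bit=(187,138,.05,.13),cup=(137,105,.1,.17),bottle=(375,112,.05,.3),tumbler=(310,142,.05,.1)).items():
    m=(np.hypot(u-x,v-y)<32)&(h>lo)&(h<hi)&(c["depth"]>0)
    p=W[m]; (q,r)=cv2.minEnclosingCircle(p[:,:2].astype(np.float32)); print(n,len(p),np.round(p.mean(0),3),np.round(q,3),round(r,3),p.min(0).round(3),p.max(0).round(3))
m=(u>50)&(u<155)&(v>135)&(v<270)&(h>.025)&(h<.045);p=W[m];print("tray",p.min(0).round(3),p.max(0).round(3),cv2.minAreaRect(p[:,:2].astype(np.float32)))
m=(u>365)&(u<440)&(v>140)&(v<240)&(h>.03);p=W[m];print("caddy",p.min(0).round(3),p.max(0).round(3))
b=np.hstack([cv2.resize(c["img"][y-35:y+35,x-35:x+35],(250,250),interpolation=2) for x,y in((190,227),(261,136),(321,213))]);cv2.imwrite("pics/crop.png",b)
E
```

```text
a 829 [0.467 0.12  0.104] [0.467 0.12 ] 0.032 [0.435 0.089 0.096] [0.498 0.151 0.109]
b 805 [ 0.653 -0.022  0.104] [ 0.653 -0.022] 0.032 [ 0.622 -0.052  0.096] [0.686 0.01  0.108]
c 828 [ 0.495 -0.141  0.103] [ 0.496 -0.142] 0.032 [ 0.465 -0.174  0.095] [ 0.526 -0.11   0.108]
blue 874 [ 0.352 -0.168  0.103] [ 0.351 -0.168] 0.032 [ 0.32  -0.199  0.091] [ 0.383 -0.136  0.109]
red 892 [ 0.358 -0.273  0.103] [ 0.358 -0.275] 0.033 [ 0.327 -0.306  0.09 ] [ 0.389 -0.242  0.109]
jig 370 [0.416 0.015 0.081] [0.416 0.015] 0.022 [ 0.395 -0.006  0.076] [0.437 0.036 0.086]
bit 423 [0.65  0.13  0.085] [0.661 0.152] 0.044 [0.631 0.109 0.051] [0.69  0.193 0.118]
cup 1728 [0.697 0.215 0.148] [0.701 0.219] 0.042 [0.659 0.178 0.1  ] [0.742 0.26  0.157]
bottle 1594 [ 0.684 -0.232  0.157] [ 0.693 -0.241] 0.034 [ 0.659 -0.275  0.05 ] [ 0.726 -0.207  0.238]
tumbler 428 [ 0.644 -0.125  0.078] [ 0.639 -0.122] 0.034 [ 0.606 -0.155  0.05 ] [ 0.672 -0.089  0.094]
tray [0.399 0.228 0.025] [0.644 0.408 0.041] ((0.5205295085906982, 0.3180842399597168), (0.24066106975078583, 0.17191313207149506), 2.2846028804779053)
caddy [ 0.452 -0.364  0.03 ] [ 0.63  -0.008  1.041]
```

View pics/crop.png

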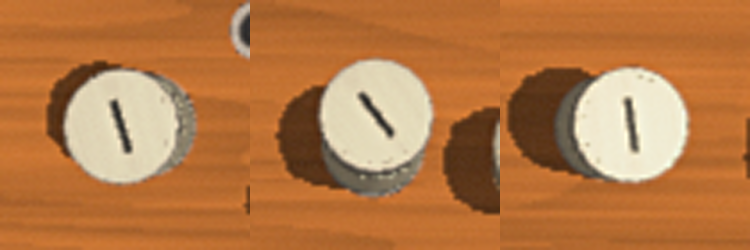

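All three crops show white, flat-lidded tins with a coin slot, so they match the description. The coloured pair is ruled out. I'll close along world x, because the tumbler is too close to B for closing along y. First I move above A and turn.

Emit:
{"api": "send_rows", "payload": {"increments": [[-1,[-50,-39,0],[0,0,0.15]],[-1,[-100,-77,0],[0,0,0.31]],[-1,[-151,-117,0],[0,0,0.47]],[-1,[-202,-156,0],[0,0,0.63]],[-1,[-253,-195,0],[0,0,0.78]],[-1,[-304,-235,0],[0,0,0.94]],[-1,[-355,-274,0],[0,0,1.1]],[-1,[-405,-313,0],[0,0,1.249]],[-1,[-405,-313,0],[0,0,1.249]],[-1,[-405,-313,0],[0,0,1.249]],[-1,[-405,-313,0],[0,0,1.249]],[-1,[-405,-313,0],[0,0,1.249]],[-1,[-405,-313,0],[0,0,1.249]]], "force": 35}}

```text
time: 1.72
tcp_pos: [0.4665, 0.1215, 0.3028]
tcp_rot: [0.706, 0.708, 0.0, -0.0]
force: [-0.2, 0.1, 0.2]
finger_gap: 0.0942
grip_force: 0.0
```

```bash
cat >>h.py <<'E'
def st(n=0):
    from bench import readout,camera
    F=[];E=[]
    for i in range(n+1):
        s=readout.read_state();F.append(s["force"]);E.append(s["effort"])
        if i<n: camera("top")
    from scipy.spatial.transform import Rotation as R
    print("t",round(s["time"],2),"tcp",s["tcp_pos"].round(4),"gap",round(s["finger_gap"],4),"grip",s["grip_force"],"F",np.mean(F,0).round(2),np.std(F,0).round(2),"E",np.mean(E,0).round(2)[1:3])
    print(R.from_quat(s["tcp_rot"]).as_matrix().round(3).tolist())
E
python3 -c "
from h import *;st(5)"
```

```text
t 1.98 tcp [0.467  0.1207 0.3027] gap 0.094 grip 0.0 F [-0.2   0.11 -0.04] [0.26 0.33 0.41] E [-31.63 -23.33]
[[-0.0, 1.0, 0.0], [1.0, 0.0, 0.0], [0.0, 0.0, -1.0]]
```

Emit:
{"api": "send_rows", "payload": {"increments": [[-1,[0,0,40],[0,0,0]],[-1,[0,0,80],[0,0,0]],[-1,[0,0,115],[0,0,0]],[-1,[0,0,135],[0,0,0]],[-1,[0,0,145],[0,0,0]],[-1,[0,0,145],[0,0,0]],[-1,[0,0,145],[0,0,0]],[0.4,[0,0,145],[0,0,0]],[0.4,[0,0,145],[0,0,0]],[1,[0,0,145],[0,0,0]],[1,[0,0,145],[0,0,0]],[1,[0,0,145],[0,0,0]],[1,[0,0,145],[0,0,0]],[1,[0,0,145],[0,0,0]],[1,[0,0,145],[0,0,0]],[1,[0,0,145],[0,0,0]]]}}

```text
time: 3.98
tcp_pos: [0.4663, 0.1205, 0.1578]
tcp_rot: [0.707, 0.707, -0.001, -0.001]
force: [-3.5, -0.2, 5.1]
finger_gap: 0.0614
grip_force: 35.0
```

Emit:
{"api": "send_rows", "payload": {"increments": [[1,[0,0,-5],[0,0,0]],[1,[0,0,-15],[0,0,0]],[1,[0,0,-30],[0,0,0]],[1,[0,0,-45],[0,0,0]],[1,[0,0,-50],[0,0,0]],[1,[0,0,-50],[0,0,0]],[1,[0,0,-50],[0,0,0]],[1,[0,0,-50],[0,0,0]],[1,[0,0,-50],[0,0,0]]]}}

```text
time: 5.1
tcp_pos: [0.4669, 0.1205, 0.2073]
tcp_rot: [0.707, 0.707, -0.0, -0.0]
force: [-0.2, -0.2, -3.3]
finger_gap: 0.0616
grip_force: 35.0
```

```bash
python3 -c "
from h import *;st(5)"
```

```text
t 5.35 tcp [0.4671 0.1205 0.2076] gap 0.0614 grip 34.98997449874878 F [-0.05 -0.16 -3.9 ] [0.68 0.34 0.41] E [-35.34 -21.75]
[[0.0, 1.0, -0.0], [1.0, -0.0, 0.0], [0.0, -0.0, -1.0]]
```

A weighs about 0.40 kg. I'll set it back down and go to B.

Emit:
{"api": "send_rows", "payload": {"increments": [[1,[0,0,20],[0,0,0]],[1,[0,0,38],[0,0,0]],[1,[0,0,45],[0,0,0]],[1,[0,0,48],[0,0,0]],[1,[0,0,49],[0,0,0]],[1,[0,0,50],[0,0,0]],[1,[0,0,50],[0,0,0]],[1,[0,0,50],[0,0,0]]]}}

```text
time: 6.35
tcp_pos: [0.4672, 0.1205, 0.1579]
tcp_rot: [0.707, 0.707, 0.0, 0.0]
force: [0.3, -0.5, -4.0]
finger_gap: 0.0611
grip_force: 35.0
```

Emit:
{"api": "send_rows", "payload": {"increments": [[-0.2,[0,0,0],[0,0,0]],[-0.5,[0,0,0],[0,0,0]],[-1,[0,0,0],[0,0,0]],[-1,[0,0,0],[0,0,0]],[-1,[0,0,0],[0,0,0]],[-1,[0,0,0],[0,0,0]],[-1,[0,0,-30],[0,0,0]],[-1,[0,0,-70],[0,0,0]],[-1,[0,0,-110],[0,0,0]],[-1,[0,0,-145],[0,0,0]],[-1,[-40,52,-145],[0,0,0]],[-1,[-80,105,-145],[0,0,0]],[-1,[-115,150,-145],[0,0,0]],[-1,[-142,186,-145],[0,0,0]],[-1,[-142,186,-145],[0,0,0]],[-1,[-142,186,-145],[0,0,0]],[-1,[-142,186,-145],[0,0,0]]]}}

```text
time: 8.48
tcp_pos: [0.6521, -0.0205, 0.303]
tcp_rot: [0.707, 0.707, 0.0, -0.0]
force: [0.2, 0.6, -0.4]
finger_gap: 0.0944
grip_force: 0.0
```

```bash
python3 - <<'E'
from h import *;st(3)
from bench import camera
c=camera("top");cv2.imwrite("pics/t1.png",c["img"]);W=world(c);h=W[...,2];v,u=np.mgrid[:384,:512]
m=(np.hypot(u-190,v-227)<32)&(h>.095)&(h<.115);print(W[m].mean(0).round(3),m.sum())
E
```

```text
t 8.62 tcp [ 0.6524 -0.0206  0.3033] gap 0.0941 grip 0.0 F [ 0.04  0.22 -0.22] [0.14 0.63 0.13] E [-47.31 -24.2 ]
[[-0.001, 1.0, 0.001], [1.0, 0.001, 0.0], [0.0, 0.001, -1.0]]
[nan nan nan] 0<stdin>:4: RuntimeWarning: Mean of empty slice.
  ret = um.true_divide(
```

View pics/t1.png

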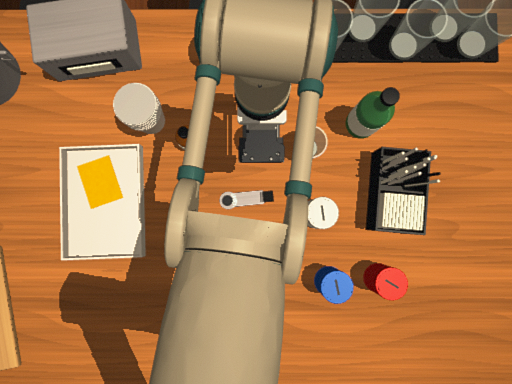

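The arm hides A in this view. The opener (247,199) and tin C (321,213) are undisturbed. I carry on with B.

Emit:
{"api": "send_rows", "payload": {"increments": [[-1,[-1,1,40],[0,0,0]],[-1,[-1,1,80],[0,0,0]],[-1,[-1,1,115],[0,0,0]],[-1,[-1,1,135],[0,0,0]],[-1,[-1,1,145],[0,0,0]],[-1,[-1,1,145],[0,0,0]],[0.2,[-1,1,145],[0,0,0]],[0.4,[-1,1,145],[0,0,0]],[1,[-1,1,145],[0,0,0]],[1,[-1,1,145],[0,0,0]],[1,[-1,1,145],[0,0,0]],[1,[-1,1,145],[0,0,0]],[1,[-1,1,145],[0,0,0]]]}}

```text
time: 10.3
tcp_pos: [0.6539, -0.0225, 0.1581]
tcp_rot: [0.707, 0.707, -0.0, -0.0]
force: [-2.2, 0.2, 5.2]
finger_gap: 0.0617
grip_force: 35.0
```

Emit:
{"api": "send_rows", "payload": {"increments": [[1,[0,0,-5],[0,0,0]],[1,[0,0,-15],[0,0,0]],[1,[0,0,-30],[0,0,0]],[1,[0,0,-45],[0,0,0]],[1,[0,0,-50],[0,0,0]],[1,[0,0,-50],[0,0,0]],[1,[0,0,-50],[0,0,0]],[1,[0,0,-50],[0,0,0]]]}}

```text
time: 11.3
tcp_pos: [0.6538, -0.0225, 0.207]
tcp_rot: [0.707, 0.707, -0.0, -0.001]
force: [0.3, 0.4, -1.0]
finger_gap: 0.0614
grip_force: 35.0
```

```bash
python3 -c "
from h import *;st(5)"
```

```text
t 11.55 tcp [ 0.654  -0.0225  0.2074] gap 0.0619 grip 34.98848855495453 F [-0.13  0.21 -1.22] [0.47 0.33 0.21] E [-50.06 -22.74]
[[-0.0, 1.0, -0.0], [1.0, 0.0, 0.0], [0.0, -0.0, -1.0]]
```

B weighs about 0.12 kg. No two tins are within 0.2 kg and the minimum is 0.10 kg, so B has to be the lightest. It goes into the tray, clear of the paper.

Emit:
{"api": "send_rows", "payload": {"increments": [[1,[0,0,-10],[0,0,0]],[1,[0,0,-30],[0,0,0]],[1,[0,0,-50],[0,0,0]],[1,[0,0,-70],[0,0,0]],[1,[10,-6,-80],[0,0,0]],[1,[40,-23,-80],[0,0,0]],[1,[80,-46,-80],[0,0,0]],[1,[120,-70,-80],[0,0,0]],[1,[160,-93,-80],[0,0,0]],[1,[200,-116,-80],[0,0,0]],[1,[240,-140,-80],[0,0,0]],[1,[280,-163,-80],[0,0,0]],[1,[315,-184,-80],[0,0,0]],[1,[335,-196,-80],[0,0,0]],[1,[340,-199,-80],[0,0,0]],[1,[340,-199,-80],[0,0,0]],[1,[340,-199,-80],[0,0,0]],[1,[340,-199,-80],[0,0,0]]]}}

```text
time: 13.8
tcp_pos: [0.4556, 0.3167, 0.2876]
tcp_rot: [0.708, 0.707, -0.0, 0.0]
force: [-0.3, -0.3, -1.4]
finger_gap: 0.0616
grip_force: 35.0
```

```bash
python3 - <<'E'
from h import *;st(0)
from bench import camera
for k in("scene","top"):
    c=camera(k);W=world(c);h=W[...,2]
    m=(np.hypot(W[...,0]-.467,W[...,1]-.12)<.045)&(h>.097)&(h<.113);print(k,W[m].mean(0).round(4),m.sum())
    cv2.imwrite(f"pics/{k}2.png",c["img"])
    T=world(c)[(W[...,0]>.42)&(W[...,0]<.6)&(W[...,1]>.25)&(W[...,1]<.39)&(h<.03)&(h>-.02)];print(k,len(T),np.median(T,0).round(4) if len(T) else 0)
E
```

```text
t 13.8 tcp [0.4556 0.3167 0.2876] gap 0.0616 grip 34.9886155128479 F [-0.34 -0.27 -1.44] [0. 0. 0.] E [-39.55 -23.85]
[[0.001, 1.0, 0.0], [1.0, -0.001, -0.0], [-0.0, 0.0, -1.0]]
scene [0.4693 0.1149 0.104 ] 318
scene 1351 [0.5112 0.3271 0.0044]
top [0.468  0.12   0.1037] 824
top 4421 [0.5242 0.3083 0.0039]
```

View pics/scene2.png

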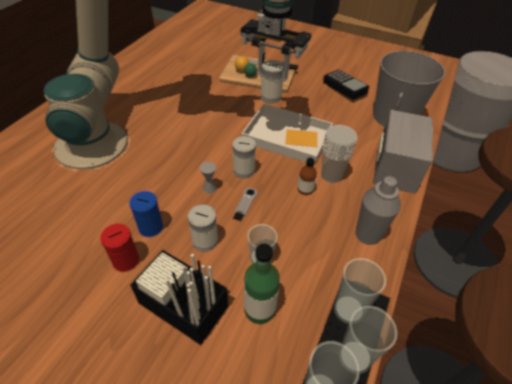

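B hangs upright over the tray (272,80) and A stands back within 1 mm of its place (244,155). Lowering.

Emit:
{"api": "send_rows", "payload": {"increments": [[1,[0,0,15],[0,0,0]],[1,[0,0,40],[0,0,0]],[1,[0,0,65],[0,0,0]],[1,[0,0,90],[0,0,0]],[1,[0,0,108],[0,0,0]],[1,[0,0,117],[0,0,0]],[1,[0,0,121],[0,0,0]],[1,[0,0,123],[0,0,0]],[1,[0,0,124],[0,0,0]],[1,[0,0,125],[0,0,0]],[1,[0,0,126],[0,0,0]],[1,[0,0,126],[0,0,0]],[1,[0,0,126],[0,0,0]]]}}

```text
time: 15.52
tcp_pos: [0.4552, 0.3176, 0.1621]
tcp_rot: [0.707, 0.707, 0.0, 0.0]
force: [-1.0, -0.4, 2.1]
finger_gap: 0.0621
grip_force: 35.0
```

Contact (+2 N). I release and go to C.

Emit:
{"api": "send_rows", "payload": {"increments": [[0.2,[0,0,0],[0,0,0]],[-0.5,[0,0,0],[0,0,0]],[-1,[0,0,0],[0,0,0]],[-1,[0,0,0],[0,0,0]],[-1,[0,0,0],[0,0,0]],[-1,[0,0,-30],[0,0,0]],[-1,[0,0,-70],[0,0,0]],[-1,[0,0,-110],[0,0,0]],[-1,[0,0,-141],[0,0,0]],[-1,[-50,4,-141],[0,0,0]],[-1,[-110,10,-141],[0,0,0]],[-1,[-170,15,-141],[0,0,0]],[-1,[-230,20,-141],[0,0,0]],[-1,[-290,25,-141],[0,0,0]],[-1,[-350,31,-141],[0,0,0]],[-1,[-410,37,-141],[0,0,0]],[-1,[-459,41,-141],[0,0,0]],[-1,[-459,41,-141],[0,0,0]],[-1,[-459,41,-141],[0,0,0]],[-1,[-459,41,-141],[0,0,0]]]}}

```text
time: 18.02
tcp_pos: [0.4959, -0.1402, 0.3027]
tcp_rot: [0.707, 0.708, 0.0, -0.0]
force: [0.4, -0.4, -0.5]
finger_gap: 0.0941
grip_force: 0.0
```

```bash
python3 - <<'E'
from h import *;st(3)
from bench import camera
c=camera("top");W=world(c);h=W[...,2];cv2.imwrite("pics/t3.png",c["img"])
for p in((.455,.318),(.467,.12)):
    m=(np.hypot(W[...,0]-p[0],W[...,1]-p[1])<.045)&(h>.097)&(h<.115);print(W[m].mean(0).round(4),W[m].std(0).round(4),m.sum())
E
```

```text
t 18.18 tcp [ 0.4961 -0.1404  0.3028] gap 0.0941 grip 0.0 F [-0.3   0.36 -0.28] [0.43 0.48 0.42] E [-34.61 -23.44]
[[-0.002, 1.0, 0.0], [1.0, 0.002, 0.0], [0.0, 0.0, -1.0]]
[0.4565 0.3165 0.1077] [0.016  0.0165 0.0023] 873
[0.4681 0.12   0.1038] [0.0159 0.0159 0.0017] 821
```

B is upright in the tray with its lid at 0.108 m. Now C.

Emit:
{"api": "send_rows", "payload": {"increments": [[-1,[-1,0,40],[0,0,0]],[-1,[-1,0,80],[0,0,0]],[-1,[-1,0,115],[0,0,0]],[-1,[-1,0,135],[0,0,0]],[-1,[-1,0,145],[0,0,0]],[-1,[-1,0,145],[0,0,0]],[0.2,[-1,0,145],[0,0,0]],[0.4,[-1,0,145],[0,0,0]],[1,[-1,0,145],[0,0,0]],[1,[-1,0,145],[0,0,0]],[1,[-1,0,145],[0,0,0]],[1,[-1,0,145],[0,0,0]],[1,[-1,0,145],[0,0,0]]]}}

```text
time: 19.85
tcp_pos: [0.4948, -0.1425, 0.158]
tcp_rot: [0.707, 0.707, -0.001, -0.001]
force: [-5.1, -0.8, 4.9]
finger_gap: 0.0617
grip_force: 35.0
```

Emit:
{"api": "send_rows", "payload": {"increments": [[1,[0,0,-5],[0,0,0]],[1,[0,0,-15],[0,0,0]],[1,[0,0,-30],[0,0,0]],[1,[0,0,-45],[0,0,0]],[1,[0,0,-50],[0,0,0]],[1,[0,0,-50],[0,0,0]],[1,[0,0,-50],[0,0,0]],[1,[0,0,-50],[0,0,0]]]}}

```text
time: 20.85
tcp_pos: [0.4958, -0.1424, 0.2071]
tcp_rot: [0.707, 0.707, -0.0, -0.001]
force: [-0.5, -0.5, -7.7]
finger_gap: 0.062
grip_force: 35.0
```

```bash
python3 -c "
from h import *;st(5)"
```

```text
t 21.1 tcp [ 0.496  -0.1425  0.2074] gap 0.0619 grip 34.998130202293396 F [ 0.07 -0.28 -8.2 ] [0.53 0.45 0.47] E [-40.87 -23.56]
[[0.0, 1.0, -0.0], [1.0, -0.0, 0.0], [0.0, -0.0, -1.0]]
```

C weighs about 0.82 kg, so it is the heaviest and A (0.40 kg) is the middle one. I raise C until its base is about 0.20 m up.

Emit:
{"api": "send_rows", "payload": {"increments": [[1,[0,0,-8],[0,0,0]],[1,[0,0,-25],[0,0,0]],[1,[0,0,-45],[0,0,0]],[1,[0,0,-65],[0,0,0]],[1,[0,0,-85],[0,0,0]],[1,[0,0,-105],[0,0,0]],[1,[0,0,-125],[0,0,0]],[1,[0,0,-142],[0,0,0]],[1,[0,0,-150],[0,0,0]],[1,[0,0,-150],[0,0,0]],[1,[0,0,-150],[0,0,0]],[1,[0,0,-150],[0,0,0]],[1,[0,0,-150],[0,0,0]],[1,[0,0,-150],[0,0,0]],[1,[0,0,-150],[0,0,0]],[1,[0,0,-150],[0,0,0]]]}}

```text
time: 23.1
tcp_pos: [0.4961, -0.1425, 0.3577]
tcp_rot: [0.707, 0.707, 0.0, -0.0]
force: [1.4, 0.1, -8.0]
finger_gap: 0.0617
grip_force: 35.0
```

```bash
python3 - <<'E'
from h import *;st(2)
from bench import camera
cv2.imwrite("pics/s4.png",camera("scene")["img"])
E
```

```text
t 23.2 tcp [ 0.4961 -0.1425  0.3577] gap 0.0618 grip 34.99810338020325 F [ 0.58  0.18 -8.29] [0.78 0.16 0.27] E [-38.41 -27.87]
[[0.0, 1.0, 0.0], [1.0, -0.0, 0.0], [0.0, 0.0, -1.0]]
```

View pics/s4.png

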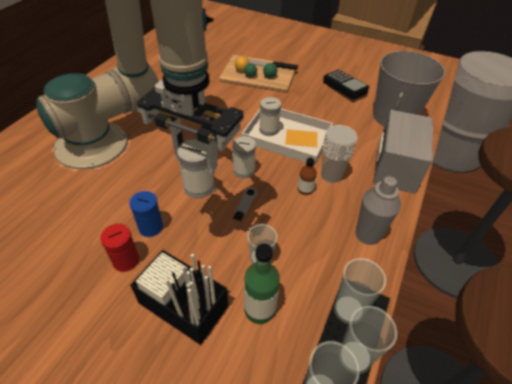

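The picture shows B upright in the tray (270,115), A in its place (244,155) and C held upright (196,170). Nothing else has moved.

```bash
python3 -c "
from bench import hand_in;print(hand_in())"
```

```text
the job is handed in; nothing more can be done
None
```

I handed the job in at about 23 s: the lightest tin (B, about 0.12 kg) stands in the tray, the middle one (A, 0.40 kg) is back in its place to within about 1 mm, and the heaviest (C, 0.82 kg) is held upright and still with its base about 20 cm up; no verdict was returned.

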